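Find the grinding jar with the ball left in it

TASK

One of the three sealed grinding jars in the rack still has a loose steel ball in it. Starting at the rack's red-marked end (your left) and working along to the right, lift each jar in turn clear of the rack, give it a brisk to-and-fro shake in the air, and stand it back upright in its own place before going on to the next (the last one may stay in the gripper if it is the one that rattles); leave the bottles and the beaker alone. Finish holding the jar that rattles out over the middle of the blue pad, upright, still and about 10 cm above it, without letting go, with the two silent jars standing in their places.

Things in the scene. Friction and masses are not known exactly. Their poses are not given: they have to be found in the camera images.
- jar_left: sealed grinding jar, starts in the left place: 120 mm long (its x), 56 wide (its y), 72 tall, off-white, flush blue lid (top 12 mm), steel clips 2.7 mm proud on the short ends; origin: centre of its underside, z up. Grip it from above across the 56 mm. 355 to 500 g, loose ball or not: weight tells nothing. Inside: 110 x 46 x 55 mm.
- jar_middle: sealed grinding jar, starts in the middle place: 120 mm long (its x), 56 wide (its y), 72 tall, off-white, flush blue lid (top 12 mm), steel clips 2.7 mm proud on the short ends; origin: centre of its underside, z up. Grip it from above across the 56 mm. The loose ball is steel, 36 mm, 190 g; it rolls freely to the end it is thrown or tipped (4 degrees do) towards: 0.07 N m either way.
- jar_right: sealed grinding jar, starts in the right place: 120 mm long (its x), 56 wide (its y), 72 tall, off-white, flush blue lid (top 12 mm), steel clips 2.7 mm proud on the short ends; origin: centre of its underside, z up. Grip it from above across the 56 mm. Silent jars are packed solid. Swing at 0.2 m/s or more along its length, stopping at each end, to make a ball knock.
- rack: grey rack, 152 x 400 mm, fixed to the bench; origin at the centre of its underside, its y runs along the row of three places towards the left, red-marked end. Pockets 132 x 68 mm, 120 mm apart along y, floor 6 mm and rims 18 mm above the bench.
- place_left (a point): centre of the floor of the rack's left pocket (the one at the red-marked end, on the robot's left), 6 mm above the bench; x along the jar's length, z up
- place_middle (a point): centre of the floor of the rack's middle pocket (in the middle), 6 mm above the bench; x along the jar's length, z up
- place_right (a point): centre of the floor of the rack's right pocket (on the robot's right), 6 mm above the bench; x along the jar's length, z up
- pad: flat light-blue hand-over pad, 120 x 120 x 3 mm, fixed to the bench farther out than the rack; origin at the centre of its underside
- amber_bottle: bystander: amber bottle with blue cap, 58 mm across, 115 mm tall, origin at the centre of its underside
- white_bottle: bystander: white bottle, 54 mm across, 95 mm tall, origin at the centre of its underside
- beaker: bystander: glass beaker, 70 mm across, 80 mm tall, origin at the centre of its underside

How it is judged:
By the outcome, as a careful person would: the job done as asked, in the order asked, and still so for the second after the job is handed in, while the arm keeps its last pose, push and grip.
It also fails if it takes over 72 s, if anything falls off the work surface, if the arm or the gripper's body presses on something with over 40 N, if the wrist force passes 120 N, or if a joint passes its speed limit or range.

ROBOT

A 6-joint arm with a two-finger parallel gripper is mounted at the origin on the work surface. World frame = base frame: x ahead of the robot, y to its left, z up, the work surface at z = 0. Lengths are in m, angles in rad, forces in N, time in s.
With the tool pointing down it reaches from about 0.35 to 0.95 m from the base axis. Payload 17.4 kg.
Tool frame: the origin (TCP) lies between the finger pads; the fingertips stand 19 mm ahead of it and the grasp point (between the pads) is the TCP; z points along the fingers, y is the line along which they close (so a half turn about z gives the same grasp; the last joint's range is limited). The gripper opens to 93 mm and grips with 3 to 60 N. Pads are 15 mm wide; open, the fingers measure 128 mm over their backs; the gripper's body (75 mm by 188 mm) begins 65 mm behind the grasp point.
Start: joints at [-1.304, 0.116, 1.442, -0, 1.584, -0.038], TCP at [0.203, -0.644, 0.238] pointing down, gripper open.
Joint ranges: [-2.83, 2.83], [-0.83, 2.19], [0.07, 2.5], [-1.14, 4.28], [0.01, 3], [-2.97, 2.97]. Speed limits (rad/s): [1.89, 1.89, 2.22, 3.14, 3.14, 3.14].

INTERFACE

Orientations are given as [roll, pitch, yaw] about the fixed x, y, z axes, in that order (R = Rz(yaw) Ry(pitch) Rx(roll)).
In Python, from bench import manip gives the robot as it stands.
- The arm moves only by the shell command python3 drive.py 'ROWS' [FORCE]. ROWS is one flat JSON list of numbers that holds 1 to 20 rows one after another, with no inner brackets; each row has 5 numbers: the finger opening in m, then dx, dy, dz in units of 50 mm, then a turn about the tool's z in units of 0.1 rad; each row is the pose to reach, as a shift and turn from the pose commanded when the command began, along the tool's axes at that moment; what a row does not reach only later rows make up. A row lasts 1/8 s, in which the tool goes at most 0.0625 m and 0.188 rad, less where a joint would pass 70% of its speed; a pose out of reach is approached as far as the arm can. The fingers move at their own pace and stop on an object; FORCE is the grip in N (left out, the last holds). Time passes only in rows, so rows that do not move let the fingers close. It prints the time, the measured TCP pose, the force, the opening and the grip force at its end. Input that does not fit is refused with a message, and nothing moves.
- manip.get_state(): the state, without advancing time (a new reading comes with each control period).
- manip.grab_frame(name): name is "scene" or "top"; returns a dict with "color" (420x560x3 uint8, red, green, blue), "range_z" (420x560 float32, m along the optical axis (not along the pixel's ray), 0 where there is no reading), "fx", "fy", "cx", "cy" (pixels), "k1" (the pictures are not rectified: a ray, as slopes to the right and down, at radius r is drawn at 1 + k1 r^2 times it, then the intrinsics apply), "extrinsics" (4x4, takes a point from camera to world coordinates). Camera axes: x right, y up, looking along -z (the intrinsics and any distortion apply to the point x, -y, -z); pixel columns grow to the right and rows downward; lengths in m; the calibration is good to about 2 mm. A picture is of the moment at which its call begins.
- manip.hand_in(): hands the job in; it is judged then, once.
The state is a dict: "t": time; "joints": joint angles; "qvel": joint speeds; "joint_efforts": joint torques, N m; "tcp_pos": TCP position; "ee_rot": TCP orientation; "ft_force": force on the tool from outside, world axes, zero at the start; "wrist_torque": the same for the moment, N m; "grip_width": finger opening in m; "grip_force": force on a finger pad.
Only numpy, scipy, OpenCV 4.12 (cv2) and the standard library are available. Lean on these libraries where they do the work, as an engineer would, in place of code of your own. Each camera call takes 0.05 s, during which the arm holds its last target. There are 200 camera calls.

## Working session

There is one attempt and no reset: what is moved stays moved. The work goes in short steps, Python scripts to look and compute and a shell command to move; the robot and the scene stay as the last step left them, time stands still between calls to the robot, and variables do not carry over. Pictures are saved under pics/ and viewed, at most 10 in all, crops included, and the job is handed in when it is done.

```bash
ls; mkdir -p pics; cat > h.py <<'E'
import numpy as np, cv2
from bench import manip
def grab(n,save=None):
    f=manip.grab_frame(n)
    if save: cv2.imwrite('pics/'+save,f['color'][:,:,::-1])
    return f
def rays(f,uv):
    uv=np.asarray(uv,float).reshape(-1,1,2)
    K=np.array([[f['fx'],0,f['cx']],[0,f['fy'],f['cy']],[0,0,1.]])
    p=cv2.undistortPoints(uv,K,np.array([f['k1'],0,0,0,0.])).reshape(-1,2)
    E=np.asarray(f['extrinsics']); d=np.c_[p[:,0],-p[:,1],-np.ones(len(p))]
    return E[:3,3],d@E[:3,:3].T
def plane(f,uv,z):
    o,d=rays(f,uv); return o+d*((z-o[2])/d[:,2])[:,None]
E
python3 - <<'E'
from h import *
for n in('top','scene'):
    f=grab(n,n+'0.png'); print(n,f['extrinsics'],f['fx'],f['k1'])
s=manip.get_state(); print({k:np.round(v,3) for k,v in s.items()})
E
```

```text
bench.py
drive.py
pics
top [[ 2.07088417e-02  9.97764129e-01 -6.35443699e-02  5.12631573e-01]
 [-9.99778749e-01  2.04324224e-02 -4.99685075e-03 -1.02018722e-03]
 [-3.68731303e-03  6.36337896e-02  9.97966505e-01  1.18637769e+00]
 [ 0.00000000e+00  0.00000000e+00  0.00000000e+00  1.00000000e+00]] 515.3651473306503 0.04676116802961821
scene [[-1.48676050e-01 -7.48372152e-01  6.46401233e-01  1.34121535e+00]
 [ 9.88885762e-01 -1.12106772e-01  9.76576778e-02  1.19448978e-01]
 [-6.18331077e-04  6.53736333e-01  7.56722158e-01  9.31362431e-01]
 [ 0.00000000e+00  0.00000000e+00  0.00000000e+00  1.00000000e+00]] 421.65569359732035 0.045042262015332936
{'t': np.float64(0.1), 'joints': array([-1.304,  0.116,  1.442, -0.   ,  1.584, -0.038]), 'qvel': array([ 0.   , -0.001, -0.001,  0.001, -0.001, -0.001]), 'joint_efforts': array([ 3.0000e-03, -7.2289e+01, -6.2386e+01,  7.8000e-02,  2.3000e-02,
       -0.0000e+00]), 'tcp_pos': array([ 0.203, -0.644,  0.237]), 'ee_rot': array([-3.141, -0.   ,  0.305]), 'ft_force': array([1.223, 0.271, 0.166]), 'wrist_torque': array([ 0.008,  0.018, -0.077]), 'grip_force': np.float64(0.0), 'grip_width': np.float64(0.093)}
```

View pics/top0.png

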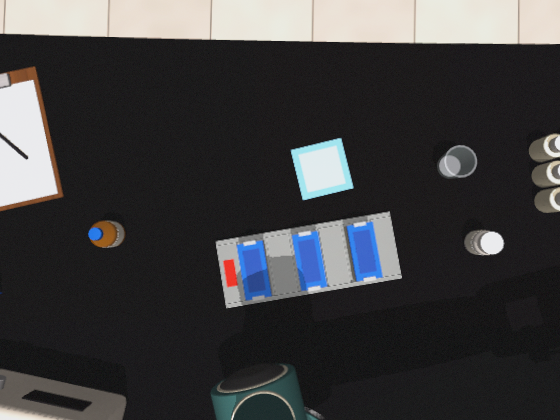

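View pics/scene0.png

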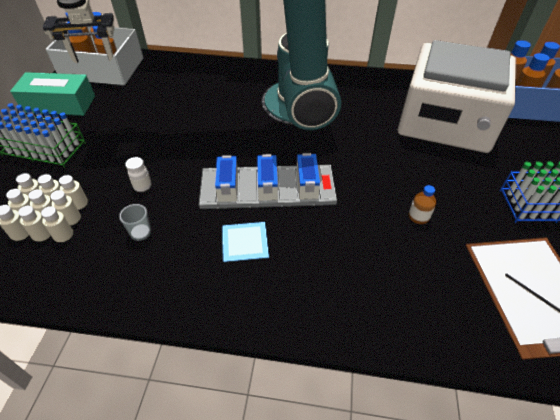

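The top view shows the rack with corners at about (217,242), (390,212), (401,278) and (227,307). The red mark is at (230,273). The jar lids are at (253,270), (309,260) and (364,250), the pad at (322,169), the beaker at (458,162) and the white bottle at (488,243). The scene view shows the same layout from the front.

```bash
cat > meas.py <<'E'
from h import *
f=grab('top'); hsv=cv2.cvtColor(f['color'],cv2.COLOR_RGB2HSV)
def rects(m,z,amin):
    m=cv2.morphologyEx(m,cv2.MORPH_OPEN,np.ones((3,3)))
    out=[]
    for c in cv2.findContours(m,cv2.RETR_EXTERNAL,cv2.CHAIN_APPROX_NONE)[0]:
        if cv2.contourArea(c)<amin: continue
        p=plane(f,c.reshape(-1,2),z)[:,:2]
        (cx,cy),(w,h),a=cv2.minAreaRect((p*1000).astype(np.float32))
        if w<h: w,h,a=h,w,a+90
        out.append((cx,cy,w,h,(a+90)%180-90))
    return sorted(out,key=lambda r:-r[1])
J=rects(cv2.inRange(hsv,(105,150,60),(122,255,255)),.078,300)
P=rects(cv2.inRange(hsv,(85,20,150),(104,255,255)),.003,800)
hs=cv2.inRange(hsv,(0,0,70),(179,60,215)); roi=np.zeros_like(hs); roi[200:315,205:415]=255
u=cv2.bitwise_or(hs,cv2.bitwise_or(cv2.inRange(hsv,(105,100,40),(122,255,255)),cv2.inRange(hsv,(0,150,80),(8,255,255))))
R=rects(cv2.morphologyEx(u&roi,cv2.MORPH_CLOSE,np.ones((9,9))),.018,3000)
Rd=rects(cv2.inRange(hsv,(0,150,80),(8,255,255)),.018,100)
for n,l in zip(('jar','pad','rack','red'),(J,P,R,Rd)):
    for r in l: print(n,np.round(r,1))
s=manip.get_state(); print(s['t'],s['tcp_pos'],s['ee_rot'])
E
python3 meas.py
```

```text
jar [441.1  70.2 118.6  55.4  10.7]
jar [463.9 -46.8 118.1  54.5  11.1]
jar [ 485.9 -164.1  117.8   55.7   10.8]
pad [672.1 -75.4 120.7 120.6  14.8]
rack [463.9 -47.1 401.  153.3 -79.2]
red [430.4 127.5  59.   22.5  11.1]
0.15 [ 0.20250884 -0.64377943  0.23712261] [-3.14078781e+00 -9.25257639e-06  3.04809042e-01]
```

```bash
cat > go.py <<'E'
import sys
from h import *
from scipy.spatial.transform import Rotation as Ro
x,y,z,yaw=map(float,sys.argv[1:5]); s=manip.get_state()
R=Ro.from_euler('xyz',s['ee_rot']); d=R.inv().apply(np.array([x,y,z])-s['tcp_pos'])
print('d',np.round(d,4),'turn',round(s['ee_rot'][2]-yaw,4),'rpy',np.round(s['ee_rot'],4),'t',s['t'])
print('F',np.round(s['ft_force'],2),'T',np.round(s['wrist_torque'],3),'Ttool',np.round(R.inv().apply(s['wrist_torque']),3),'w',s['grip_width'],s['grip_force'])
E
python3 go.py .441 .0703 .16 .190
```

```text
d [ 0.4418 -0.6095  0.0776] turn 0.1148 rpy [-3.1408 -0.      0.3048] t 0.15
F [0.63 1.29 0.03] T [-0.036 -0.015  0.022] Ttool [-0.039  0.003 -0.022] w 0.09267333121012646 0.0
```
dz positive = down. Path straight line descending to .16; fine (tips .141 > bottle? white bottle at? not on path: white bottle around (0.5,-0.4)?, path x at y=-.4 is .28. body half 94 fine).

Units first: shifts go in units of 50 mm and turns go in units of 0.1 rad. So -0.6095 m is -12.19, 0.442 m is 8.84, 0.115 rad is 1.15.

```bash
python3 drive.py '[0.093, 8.84, -12.19, 1.54, 1.15, 0.093, 8.84, -12.19, 1.54, 1.15, 0.093, 8.84, -12.19, 1.54, 1.15, 0.093, 8.84, -12.19, 1.54, 1.15, 0.093, 8.84, -12.19, 1.54, 1.15, 0.093, 8.84, -12.19, 1.54, 1.15, 0.093, 8.84, -12.19, 1.54, 1.15, 0.093, 8.84, -12.19, 1.54, 1.15, 0.093, 8.84, -12.19, 1.54, 1.15, 0.093, 8.84, -12.19, 1.54, 1.15, 0.093, 8.84, -12.19, 1.54, 1.15, 0.093, 8.84, -12.19, 1.54, 1.15, 0.093, 8.84, -12.19, 1.54, 1.15, 0.093, 8.84, -12.19, 1.54, 1.15, 0.093, 8.84, -12.19, 1.54, 1.15]'; python3 go.py .441 .0703 .046 .190
```

```text
t: 2.02
tcp_pos: [0.4412, 0.069, 0.1608]
ee_rot: [3.141, -0.0, 0.188]
ft_force: [-0.1, -0.3, -0.2]
grip_width: 0.0929
grip_force: 0.0
d [ 0.     -0.0013  0.1148] turn -0.0017 rpy [ 3.1413e+00 -2.0000e-04  1.8830e-01] t 2.025
F [-0.1  -0.28 -0.16] T [-0.02   0.044  0.018] Ttool [-0.011 -0.047 -0.018] w 0.09291455251931229 0.0
```

```bash
python3 drive.py '[0.093, 0, -0.02, 1.2, 0, 0.093, 0, -0.02, 2, 0, 0.093, 0, -0.02, 2.3, 0, 0.093, 0, -0.02, 2.3, 0, 0.093, 0, -0.02, 2.3, 0, 0.05, 0, -0.02, 2.3, 0, 0.05, 0, -0.02, 2.3, 0, 0.05, 0, -0.02, 2.3, 0, 0.05, 0, -0.02, 2.3, 0, 0.05, 0, -0.02, 2.3, 0, 0.05, 0, -0.02, 2.3, 0, 0.05, 0, -0.02, 2.3, 0]' 55; python3 go.py .441 .0703 .18 .190
```

```text
t: 3.52
tcp_pos: [0.4412, 0.0711, 0.0458]
ee_rot: [3.141, -0.0, 0.19]
ft_force: [-0.8, -2.2, 1.9]
grip_width: 0.0559
grip_force: 55.0
d [-0.0003  0.0007 -0.1342] turn -0.0002 rpy [ 3.1414e+00 -1.0000e-04  1.8980e-01] t 3.525
F [-0.82 -2.15  1.9 ] T [-0.354  0.042 -0.021] Ttool [-0.34  -0.108  0.021] w 0.05594657247007343 54.999984204769135
```

Gripped well. Lift straight up, then pause.

To row units: -0.13 m is -2.6, -0.09 m is -1.8.

```bash
python3 drive.py '[0.05, 0, 0, -0.6, 0, 0.05, 0, 0, -1.8, 0, 0.05, 0, 0, -2.6, 0, 0.05, 0, 0, -2.6, 0, 0.05, 0, 0, -2.6, 0, 0.05, 0, 0, -2.6, 0, 0.05, 0, 0, -2.6, 0]'; python3 go.py .441 .0703 .18 .190
python3 drive.py '[0.05, 1.2, 0, 0, 0, 0.05, 1.2, 0, 0, 0, 0.05, 0, 0, 0, 0, 0.05, -1, 0, 0, 0, 0.05, -1, 0, 0, 0, 0.05, 0.2, 0, 0, 0, 0.05, 1.2, 0, 0, 0, 0.05, 1.2, 0, 0, 0, 0.05, 1.2, 0, 0, 0, 0.05, 1.2, 0, 0, 0, 0.05, 1.2, 0, 0, 0, 0.05, 1.2, 0, 0, 0]'; python3 go.py .441 .0703 .18 .190; for i in 1 2 3; do python3 -c "
from h import *
grab('top');print(manip.get_state()['wrist_torque'])"; done
```

```text
t: 4.4
tcp_pos: [0.4407, 0.0711, 0.1745]
ee_rot: [-3.141, 0.002, 0.19]
ft_force: [-0.3, -0.4, -5.2]
grip_width: 0.0557
grip_force: 55.0
d [ 0.0001  0.0008 -0.0055] turn -0.0002 rpy [-3.1414e+00  1.8000e-03  1.8980e-01] t 4.4
F [-0.27 -0.37 -5.17] T [ 0.077 -0.01   0.022] Ttool [ 0.074  0.024 -0.022] w 0.05568319735669322 55.000005662441254
t: 5.9
tcp_pos: [0.4998, 0.0824, 0.1761]
ee_rot: [3.142, -0.001, 0.19]
ft_force: [-0.3, 0.0, -4.1]
grip_width: 0.0557
grip_force: 55.0
d [-0.06    0.0008 -0.004 ] turn -0.0003 rpy [ 3.1416e+00 -9.0000e-04  1.8970e-01] t 5.9
F [-0.27  0.   -4.05] T [ 0.009 -0.016 -0.03 ] Ttool [0.005 0.017 0.03 ] w 0.05572400191734611 54.99998599290848
[ 0.04259354 -0.05611287  0.00738709]
[0.03891505 0.0524408  0.00625227]
[-0.00413375 -0.03683175  0.02545049]
```

```bash
python3 drive.py '[0.05, -1.2, 0, 0, 0, 0.05, -2.2, 0, 0, 0, 0.05, -2.2, 0, 0, 0, 0.05, -1, 0, 0, 0, 0.05, 0, 0, 0, 0, 0.05, 0, 0, 0, 0, 0.05, -1.2, 0, 0, 0, 0.05, -2.2, 0, 0, 0, 0.05, -2.2, 0, 0, 0, 0.05, -2.2, 0, 0, 0, 0.05, -2.2, 0, 0, 0, 0.05, -2.2, 0, 0, 0, 0.05, -2.2, 0, 0, 0]'; python3 go.py .441 .0703 .18 .190;for i in 1 2 3; do python3 -c "
from h import *
grab('top');print(manip.get_state()['wrist_torque'])"; done
```

```text
t: 7.68
tcp_pos: [0.3922, 0.0617, 0.1754]
ee_rot: [-3.142, 0.001, 0.19]
ft_force: [-0.2, 0.8, -4.9]
grip_width: 0.056
grip_force: 55.0
d [ 0.0495  0.0008 -0.0046] turn -0.0002 rpy [-3.1415e+00  8.0000e-04  1.8980e-01] t 7.675
F [-0.16  0.78 -4.9 ] T [ 0.001 -0.013 -0.003] Ttool [-0.001  0.013  0.003] w 0.05596448888829609 55.000001192092896
[-0.02241386  0.04656623  0.03963293]
[-0.01525942  0.02772383  0.01303564]
[-0.01769615 -0.0110381   0.05009138]
```

```bash
cat > tq.py <<'E'
from h import *
from scipy.spatial.transform import Rotation as Ro
L=[]
for i in range(10):
    manip.grab_frame('top'); s=manip.get_state(); L.append(Ro.from_euler('z',-.19).apply(s['wrist_torque']))
L=np.array(L); print('t',s['t'],'mean',L.mean(0).round(4),'sem',(L.std(0)/10**.5).round(4))
E
python3 tq.py
python3 drive.py '[0.05, 1.2, 0, 0, 0, 0.05, 2.2, 0, 0, 0, 0.05, 2.2, 0, 0, 0, 0.05, 2.2, 0, 0, 0, 0.05, 2.2, 0, 0, 0, 0.05, 2.2, 0, 0, 0, 0.05, 2.2, 0, 0, 0]' | head -1; python3 tq.py; python3 go.py .441 .0706 .046 .190
```

```text
t 8.325 mean [0.0038 0.0173 0.0049] sem [0.0059 0.0055 0.009 ]
t: 9.2
t 9.7 mean [-0.0099 -0.0003 -0.0065] sem [0.0093 0.0081 0.0067]
d [-0.0602  0.0005  0.1296] turn -0.0002 rpy [3.1416e+00 1.0000e-04 1.8980e-01] t 9.7
F [-0.    0.11 -4.34] T [-0.03  -0.046 -0.035] Ttool [-0.038  0.039  0.035] w 0.05587847471149623 54.99999135732651
```

```bash
python3 drive.py '[0.05, -1, 0, 0.4, 0, 0.05, -1.2, 0, 0.8, 0, 0.05, -1.2, 0, 1.2, 0, 0.05, -1.2, 0, 1.8, 0, 0.05, -1.2, 0, 2.2, 0, 0.05, -1.2, 0, 2.4, 0, 0.05, -1.2, 0, 2.52, 0, 0.05, -1.2, 0, 2.6, 0, 0.05, -1.2, 0, 2.6, 0, 0.05, -1.2, 0, 2.6, 0]'; python3 go.py .441 .0706 .046 .190
```

```text
t: 10.95
tcp_pos: [0.4413, 0.0712, 0.046]
ee_rot: [3.142, -0.001, 0.19]
ft_force: [-1.1, 0.5, -4.3]
grip_width: 0.0557
grip_force: 55.0
d [-0.0004  0.0005  0.    ] turn -0.0002 rpy [ 3.1415e+00 -6.0000e-04  1.8980e-01] t 10.95
F [-1.07  0.45 -4.32] T [-0.022  0.037  0.02 ] Ttool [-0.014 -0.041 -0.02 ] w 0.05573029412377008 55.000049471855164
```

```bash
python3 drive.py '[0.05, 0, 0, 0.02, 0, 0.05, 0, 0, 0.02, 0, 0.093, 0, 0, 0.02, 0, 0.093, 0, 0, 0.02, 0, 0.093, 0, 0, 0.02, 0, 0.093, 0, 0, 0.02, 0, 0.093, 0, 0, 0.02, 0, 0.093, 0, 0, -0.8, 0, 0.093, 0, 0, -2, 0, 0.093, 0, 0, -2, 0, 0.093, 0, 0, -2, 0]'; python3 meas.py; python3 go.py .4639 -.0468 .046 .191
```

```text
t: 12.32
tcp_pos: [0.4409, 0.0711, 0.1452]
ee_rot: [-3.142, 0.0, 0.19]
ft_force: [-0.6, 0.2, -0.1]
grip_width: 0.0928
grip_force: 0.0
jar [463.9 -47.  117.9  53.9  10.8]
jar [ 485.9 -164.1  117.8   55.7   10.8]
pad [672.1 -75.4 120.7 120.6  14.8]
rack [457.3 -48.6 400.7 166.9 -79.1]
12.375 [0.44067998 0.07108596 0.14451264] [-3.14144948e+00  1.34243047e-03  1.89785557e-01]
d [0.0007 0.1202 0.0985] turn -0.0012 rpy [-3.1414e+00  1.3000e-03  1.8980e-01] t 12.375
F [-0.33 -0.52 -0.18] T [-0.013 -0.009 -0.018] Ttool [-0.015  0.007  0.018] w 0.09289475426870869 0.0
```

To row units: 0.12 m is 2.4, 0.099 m is 1.98.

```bash
python3 drive.py '[0.093, 0.02, 1.2, 0, 0, 0.093, 0.02, 2.4, 0, 0, 0.093, 0.02, 2.4, 0, 0, 0.093, 0.02, 2.4, 0, 0, 0.093, 0.02, 2.4, 1, 0, 0.093, 0.02, 2.4, 1.8, 0, 0.093, 0.02, 2.4, 1.98, 0, 0.093, 0.02, 2.4, 1.98, 0, 0.05, 0.02, 2.4, 1.98, 0, 0.05, 0.02, 2.4, 1.98, 0, 0.05, 0.02, 2.4, 1.98, 0, 0.05, 0.02, 2.4, 1.98, 0, 0.05, 0.02, 2.4, 1.98, 0, 0.05, 0.02, 2.4, 1.98, 0, 0.05, 0.02, 2.4, 1.98, 0]' 55; python3 go.py .4639 -.0468 .046 .191; python3 meas.py
```

```text
t: 14.25
tcp_pos: [0.4649, -0.0467, 0.0469]
ee_rot: [3.141, -0.0, 0.19]
ft_force: [-1.9, -2.7, 5.6]
grip_width: 0.0556
grip_force: 55.0
d [-0.001  -0.0001  0.0009] turn -0.0012 rpy [ 3.1412e+00 -3.0000e-04  1.8980e-01] t 14.25
F [-1.91 -2.7   5.65] T [-0.41   0.192 -0.014] Ttool [-0.366 -0.265  0.014] w 0.05557741527073022 55.00000387430191
jar [441.4  71.4 119.   54.9  10.5]
jar [ 486.  -164.4  117.8   55.2   10.8]
pad [672.1 -75.4 120.7 120.6  14.7]
rack [439.9  77.7 153.3 147.1  10.6]
rack [ 480.  -130.3  231.4  153.2  -79.2]
red [430.4 127.7  58.6  22.3   9.8]
14.3 [ 0.46486771 -0.04669581  0.04693895] [ 3.14120426e+00 -3.06249868e-04  1.89711034e-01]
```

To row units: -0.13 m is -2.6, -0.09 m is -1.8.

```bash
python3 drive.py '[0.05, 0, 0, -0.6, 0, 0.05, 0, 0, -1.8, 0, 0.05, 0, 0, -2.6, 0, 0.05, 0, 0, -2.6, 0, 0.05, 0, 0, -2.6, 0, 0.05, 1.2, 0, -2.6, 0, 0.05, 1.2, 0, -2.6, 0, 0.05, 0, 0, -2.6, 0, 0.05, -1, 0, -2.6, 0, 0.05, -1, 0, -2.6, 0, 0.05, 0.2, 0, -2.6, 0, 0.05, 1.2, 0, -2.6, 0, 0.05, 1.2, 0, -2.6, 0, 0.05, 1.2, 0, -2.6, 0, 0.05, 1.2, 0, -2.6, 0, 0.05, 1.2, 0, -2.6, 0, 0.05, 1.2, 0, -2.6, 0]'; python3 tq.py
python3 drive.py '[0.05, -1.2, 0, 0, 0, 0.05, -2.2, 0, 0, 0, 0.05, -2.2, 0, 0, 0, 0.05, -1, 0, 0, 0, 0.05, 0, 0, 0, 0, 0.05, 0, 0, 0, 0, 0.05, -1.2, 0, 0, 0, 0.05, -2.2, 0, 0, 0, 0.05, -2.2, 0, 0, 0, 0.05, -2.2, 0, 0, 0, 0.05, -2.2, 0, 0, 0, 0.05, -2.2, 0, 0, 0, 0.05, -2.2, 0, 0, 0]'; python3 tq.py;  python3 go.py .4649 -.0467 .046 .191
```

```text
t: 16.42
tcp_pos: [0.5234, -0.0353, 0.177]
ee_rot: [3.141, -0.001, 0.19]
ft_force: [0.5, 0.0, -3.1]
grip_width: 0.0557
grip_force: 55.0
t 16.925 mean [0.0075 0.0853 0.0146] sem [0.0066 0.0079 0.0143]
t: 18.55
tcp_pos: [0.4159, -0.0558, 0.1764]
ee_rot: [-3.141, 0.001, 0.19]
ft_force: [0.5, 0.2, -4.8]
grip_width: 0.0557
grip_force: 55.0
t 19.05 mean [ 0.0007 -0.0664  0.0122] sem [0.0119 0.0058 0.0082]
d [0.0501 0.0002 0.1307] turn -0.0012 rpy [ 3.1415e+00 -1.0000e-04  1.8980e-01] t 19.05
F [-0.33  0.08 -4.31] T [ 0.065 -0.082  0.002] Ttool [ 0.049  0.093 -0.002] w 0.05549522920686143 54.99822109937668
```

The middle jar rattles: torque of +0.085 at one end and −0.066 at the other. The task says to shake each jar, so I'll stand this one back, test the right jar too, then come back for the middle one.

To row units: 0.13 m is 2.6, 0.05 m is 1.

```bash
python3 drive.py '[0.05, 1, 0, 0.4, 0, 0.05, 1, 0, 0.8, 0, 0.05, 1, 0, 1.2, 0, 0.05, 1, 0, 1.8, 0, 0.05, 1, 0, 2.2, 0, 0.05, 1, 0, 2.4, 0, 0.05, 1, 0, 2.52, 0, 0.05, 1, 0, 2.6, 0, 0.05, 1, 0, 2.62, 0, 0.05, 1, 0, 2.62, 0]'; python3 go.py .4649 -.0467 .046 .190
```

```text
t: 20.3
tcp_pos: [0.4652, -0.0466, 0.047]
ee_rot: [3.141, -0.001, 0.19]
ft_force: [-4.8, -0.0, 6.4]
grip_width: 0.0555
grip_force: 55.0
d [-0.0003  0.      0.001 ] turn -0.0002 rpy [ 3.1412e+00 -1.1000e-03  1.8980e-01] t 20.3
F [-4.82 -0.04  6.39] T [0.114 1.139 0.019] Ttool [ 0.327 -1.097 -0.02 ] w 0.05550072245573583 54.99831140041351
```

To row units: -0.1 m is -2, -0.04 m is -0.8.

```bash
python3 drive.py '[0.093, 0, 0, 0, 0, 0.093, 0, 0, 0, 0, 0.093, 0, 0, 0, 0, 0.093, 0, 0, 0, 0, 0.093, 0, 0, 0, 0, 0.093, 0, 0, -0.8, 0, 0.093, 0, 0, -2, 0, 0.093, 0, 0, -2, 0, 0.093, 0, 0, -2, 0]'; python3 go.py .486 -.1644 .046 .190
```

```text
t: 21.42
tcp_pos: [0.4646, -0.0465, 0.1452]
ee_rot: [-3.142, 0.0, 0.19]
ft_force: [0.6, -0.3, 0.6]
grip_width: 0.0927
grip_force: 0.0
d [-0.0012  0.1198  0.0991] turn -0.0002 rpy [-3.1416e+00  1.0000e-04  1.8980e-01] t 21.425
F [ 0.59 -0.29  0.56] T [ 0.02  -0.001 -0.001] Ttool [0.02  0.005 0.001] w 0.09272991092606131 0.0
```

To row units: 0.12 m is 2.4, 0.099 m is 1.98.

```bash
python3 drive.py '[0.093, -0.02, 1.2, 0, 0, 0.093, -0.02, 2.4, 0, 0, 0.093, -0.02, 2.4, 0, 0, 0.093, -0.02, 2.4, 0, 0, 0.093, -0.02, 2.4, 1, 0, 0.093, -0.02, 2.4, 1.8, 0, 0.093, -0.02, 2.4, 1.98, 0, 0.093, -0.02, 2.4, 1.98, 0, 0.05, -0.02, 2.4, 1.98, 0, 0.05, -0.02, 2.4, 1.98, 0, 0.05, -0.02, 2.4, 1.98, 0, 0.05, -0.02, 2.4, 1.98, 0, 0.05, -0.02, 2.4, 1.98, 0, 0.05, -0.02, 2.4, 1.98, 0, 0.05, -0.02, 2.4, 1.98, 0]' 55; python3 meas.py
```

```text
t: 23.3
tcp_pos: [0.4865, -0.1647, 0.0469]
ee_rot: [3.141, -0.0, 0.19]
ft_force: [-1.1, -2.1, 4.9]
grip_width: 0.0557
grip_force: 55.0
jar [441.4  71.3 118.8  55.4  10.9]
jar [463.9 -45.9 118.   54.8  10.6]
pad [672.2 -75.4 120.6 120.5 -75.2]
rack [457.6 -12.9 331.3 153.5 -79.1]
red [430.4 127.7  58.6  22.3   9.8]
23.35 [ 0.486471   -0.16470877  0.04689494] [ 3.14121031e+00 -2.09813192e-04  1.89772108e-01]
```

Left and middle jars are both seated in their places. Lift and shake the right jar.

```bash
python3 drive.py '[0.05, 0, 0, -0.6, 0, 0.05, 0, 0, -1.8, 0, 0.05, 0, 0, -2.6, 0, 0.05, 0, 0, -2.6, 0, 0.05, 0, 0, -2.6, 0, 0.05, 1.2, 0, -2.6, 0, 0.05, 1.2, 0, -2.6, 0, 0.05, 0, 0, -2.6, 0, 0.05, -1, 0, -2.6, 0, 0.05, -1, 0, -2.6, 0, 0.05, 0.2, 0, -2.6, 0, 0.05, 1.2, 0, -2.6, 0, 0.05, 1.2, 0, -2.6, 0, 0.05, 1.2, 0, -2.6, 0, 0.05, 1.2, 0, -2.6, 0, 0.05, 1.2, 0, -2.6, 0, 0.05, 1.2, 0, -2.6, 0]'; python3 tq.py
python3 drive.py '[0.05, -1.2, 0, 0, 0, 0.05, -2.2, 0, 0, 0, 0.05, -2.2, 0, 0, 0, 0.05, -1, 0, 0, 0, 0.05, 0, 0, 0, 0, 0.05, 0, 0, 0, 0, 0.05, -1.2, 0, 0, 0, 0.05, -2.2, 0, 0, 0, 0.05, -2.2, 0, 0, 0, 0.05, -2.2, 0, 0, 0, 0.05, -2.2, 0, 0, 0, 0.05, -2.2, 0, 0, 0, 0.05, -2.2, 0, 0, 0]'; python3 tq.py;  python3 go.py .4865 -.1647 .046 .190
```

```text
t: 25.48
tcp_pos: [0.545, -0.1534, 0.177]
ee_rot: [3.141, -0.001, 0.189]
ft_force: [-0.4, -0.3, -4.3]
grip_width: 0.0556
grip_force: 55.0
t 25.975 mean [-0.0081  0.0089  0.0023] sem [0.0074 0.0097 0.0122]
t: 27.6
tcp_pos: [0.4375, -0.1739, 0.1764]
ee_rot: [-3.141, 0.0, 0.19]
ft_force: [0.7, 0.4, -3.5]
grip_width: 0.0559
grip_force: 55.0
t 28.1 mean [0.0068 0.0084 0.0014] sem [0.0096 0.007  0.0105]
d [0.0501 0.0002 0.1307] turn -0.0002 rpy [ 3.1415e+00 -1.0000e-04  1.8980e-01] t 28.1
F [ 0.03 -0.01 -4.05] T [ 0.035  0.008 -0.031] Ttool [ 0.036 -0.001  0.031] w 0.05586437407892031 54.99990016222
```

Right jar is silent. Put it back.

```bash
python3 drive.py '[0.05, 1, 0, 0.4, 0, 0.05, 1, 0, 0.8, 0, 0.05, 1, 0, 1.2, 0, 0.05, 1, 0, 1.8, 0, 0.05, 1, 0, 2.2, 0, 0.05, 1, 0, 2.4, 0, 0.05, 1, 0, 2.52, 0, 0.05, 1, 0, 2.6, 0, 0.05, 1, 0, 2.62, 0, 0.05, 1, 0, 2.62, 0]'
```

```text
t: 29.35
tcp_pos: [0.4869, -0.1648, 0.0469]
ee_rot: [3.141, -0.001, 0.19]
ft_force: [-2.1, 0.6, 5.2]
grip_width: 0.0556
grip_force: 55.0
```

```bash
python3 drive.py '[0.093, 0, 0, 0, 0, 0.093, 0, 0, 0, 0, 0.093, 0, 0, 0, 0, 0.093, 0, 0, 0, 0, 0.093, 0, 0, 0, 0, 0.093, 0, 0, -0.8, 0, 0.093, 0, 0, -2, 0, 0.093, 0, 0, -2, 0, 0.093, 0, 0, -2, 0]'; python3 go.py .4642 -.0465 .046 .190
```

```text
t: 30.48
tcp_pos: [0.4862, -0.1645, 0.1452]
ee_rot: [-3.142, 0.0, 0.19]
ft_force: [-0.7, -0.5, -0.7]
grip_width: 0.0928
grip_force: 0.0
d [ 0.0006 -0.12    0.0992] turn -0.0002 rpy [-3.1415e+00  1.0000e-04  1.8980e-01] t 30.475
F [-0.74 -0.51 -0.68] T [ 0.039 -0.007  0.028] Ttool [ 0.037  0.014 -0.028] w 0.09284359295965314 0.0
```

To row units: -0.12 m is -2.4, 0.099 m is 1.98.

```bash
python3 drive.py '[0.093, 0, -1.2, 0, 0, 0.093, 0, -2.4, 0, 0, 0.093, 0, -2.4, 0, 0, 0.093, 0, -2.4, 0, 0, 0.093, 0, -2.4, 1, 0, 0.093, 0, -2.4, 1.8, 0, 0.093, 0, -2.4, 1.98, 0, 0.093, 0, -2.4, 1.98, 0, 0.05, 0, -2.4, 1.98, 0, 0.05, 0, -2.4, 1.98, 0, 0.05, 0, -2.4, 1.98, 0, 0.05, 0, -2.4, 1.98, 0, 0.05, 0, -2.4, 1.98, 0, 0.05, 0, -2.4, 1.98, 0, 0.05, 0, -2.4, 1.98, 0]' 55; python3 meas.py; python3 go.py .6721 -.0754 .143 .19
```

```text
t: 32.35
tcp_pos: [0.4638, -0.0467, 0.0469]
ee_rot: [3.142, -0.0, 0.19]
ft_force: [-2.2, 0.1, 6.5]
grip_width: 0.0559
grip_force: 55.0
jar [441.4  71.6 119.1  54.9  10.4]
jar [ 486.8 -163.4  117.    55.4   10.8]
pad [672.1 -75.4 120.7 120.6  14.7]
rack [439.9  77.7 153.3 147.1  10.6]
rack [ 479.  -124.6  242.9  153.2  -79.2]
red [430.4 127.7  58.6  22.3   9.8]
32.4 [ 0.46382611 -0.04670971  0.04689822] [ 3.14151782e+00 -2.16668640e-04  1.89823578e-01]
d [ 0.1991  0.0675 -0.0961] turn -0.0002 rpy [ 3.1415e+00 -2.0000e-04  1.8980e-01] t 32.4
F [-2.6  -0.82  5.82] T [-0.003  0.245 -0.044] Ttool [ 0.043 -0.242  0.044] w 0.05574965066114669 54.99810218811035
```

To row units: 0.199 m is 3.98, 0.193 m is 3.86.

```bash
python3 drive.py '[0.05, 0, 0, -0.6, 0, 0.05, 0, 0, -1.4, 0, 0.05, 0, 0, -1.96, 0, 0.05, 0, 0, -1.96, 0, 0.05, 0.6, 0.2, -1.96, 0, 0.05, 1.4, 0.4, -1.96, 0, 0.05, 2.2, 0.7, -1.96, 0, 0.05, 3, 1, -1.96, 0, 0.05, 3.6, 1.2, -1.96, 0, 0.05, 3.86, 1.32, -1.96, 0, 0.05, 3.98, 1.34, -1.96, 0, 0.05, 3.98, 1.34, -1.96, 0, 0.05, 3.98, 1.34, -1.96, 0, 0.05, 3.98, 1.34, -1.96, 0, 0.05, 3.98, 1.34, -1.96, 0, 0.05, 3.98, 1.34, -1.96, 0]'; python3 go.py .6721 -.0754 .144 .19; python3 tq.py; python3 meas.py; python3 -c "
from h import *
grab('scene','end.png')"
```

```text
t: 34.4
tcp_pos: [0.6717, -0.075, 0.1448]
ee_rot: [3.142, -0.0, 0.19]
ft_force: [-0.7, 0.7, -4.3]
grip_width: 0.0556
grip_force: 55.0
d [0.0003 0.0005 0.0008] turn -0.0003 rpy [ 3.1415e+00 -2.0000e-04  1.8970e-01] t 34.4
F [-0.7   0.68 -4.3 ] T [0.007 0.044 0.047] Ttool [ 0.016 -0.042 -0.047] w 0.05555096093526606 54.99817818403244
t 34.9 mean [0.0332 0.0631 0.0016] sem [0.0088 0.0085 0.0059]
jar [441.3  71.1 119.   56.   11.1]
jar [639.9 -89.7  60.9  35.9 -78.9]
jar [ 466.4 -180.5   66.1   36.1    0.5]
rack [439.9  78.6 153.  145.3  10.6]
red [430.2 127.7  58.3  22.3   9.8]
34.95 [ 0.67179799 -0.07494336  0.14464597] [-3.14157066e+00  8.39534100e-06  1.89798343e-01]
```

View pics/end.png

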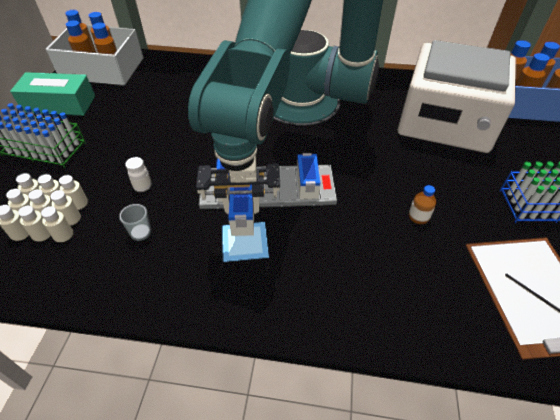

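The scene view shows the jar held upright over the pad, with the jar at about (240,212) and the pad at (245,241). The left jar stands in its pocket at (308,172), and the bottles and beaker haven't moved. The gripper mostly hides the right jar, but I measured it seated before this move. Handing in.

```bash
python3 -c "
from h import *
print(manip.hand_in())"
```

```text
the job is handed in; nothing more can be done
None
```

The middle jar is the one that rattles, and it was handed in held upright and still about 10 cm above the middle of the pad; all three jars were shaken in order, and the silent left and right jars are back in their places.

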